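Put the lemon away in the covered pot on the cork mat

TASK

Clear the round cork mat by sliding the tin that stands on it completely off the mat, and then put the lemon into the open pot. Next push the pot, without lifting it, across the table so that it stands in the middle of the mat, and last set its lid gently on it, seated level on the rim. Keep tin and pot upright and on the surface, and leave the other things where they are.

Things in the scene. Friction and masses are not known exactly. Their poses are not given: they have to be found in the camera images.
- mat: fixed round cork mat lying on the table, 184 mm across at the foot, bevelled edge, top 2 mm above the table; origin: centre of its underside, on the table. Things slide onto and off it without catching.
- tin: short round food tin, 75 mm across, 58 mm high, about 0.25 kg; stands upright on the mat at the start. Origin: centre of its underside, z up. It is a plain solid cylinder.
- pot: open straight-sided round terracotta pot without handles: outside 128 mm across at the foot, 140 to 144 mm above 6 mm height, 68 mm high, wall 6 mm (inside about 130 mm across), inner floor 6 mm above its underside; about 0.6 kg, empty. Origin: centre of its underside, z up. Too wide for the gripper, it slides on the table.
- lid: terracotta lid, 0.25 kg, right way up on the table. Origin: centre of its underside, z up. From the origin: locating plug 116 mm across, 0 to 5 mm high, goes inside the pot; flange 152 mm across, 5 to 10 mm high (13 near the middle), rests on the rim; knob neck 20 mm thick, round knob head 32 mm across at 24 to 43 mm, top at 47 mm. Seated, its origin is 63 mm above the pot's.
- lemon: yellow lemon, 71 mm long (its x axis), 53 mm wide (y), 51 mm high (z), lying on the table, about 0.1 kg; origin: centre of its underside as it lies at the start
- lemon_center (a point): the middle of the lemon, 25.5 mm above its origin
- tea_tin: square dark-green tea tin, 71x64x113 mm, at the back; origin: centre of its underside. Bystander.
- honey_jar: round jar with a black lid, 63 mm across, 94 mm high, at the back; origin: centre of its underside. Bystander.
- mug: orange mug with a handle, 81x113x101 mm, at the back right; origin: centre of its underside. Bystander.
- spice_jar: small white-capped glass jar, 47x47x98 mm, at the back left; origin: centre of its underside. Bystander.

How it is judged:
On the way, in this order (a step that is already met when the one before it is completed fails the run):
1. the tin stands upright, clear of the mat (horizontal distance between tin and mat above 0.126 m and angle between tin's own z axis and vertical below 0.1 rad), for 0.2 s.
2. the lemon lies in the pot, let go (horizontal distance between lemon_center and pot below 0.045 m and z of lemon_center in the frame of pot between 0.01 and 0.055 m and contact force between the fingers and lemon below 0.2 N), for 0.2 s.
3. the pot, with the lemon in it, stands in the middle of the mat (horizontal distance between pot and mat below 0.028 m and angle between pot's own z axis and vertical below 0.05 rad and height (world z) of pot below 0.006 m and horizontal distance between lemon_center and pot below 0.045 m and z of lemon_center in the frame of pot between 0.01 and 0.055 m and linear speed of pot below 0.03 m/s), for 0.2 s.
4. the lid sits level on the pot's rim, let go (horizontal distance between lid and pot below 0.01 m and z of lid in the frame of pot between 0.059 and 0.066 m and angle between lid's own z axis and vertical below 0.05 rad and contact force between the fingers and lid below 0.2 N), for 0.2 s.
At the end, for the whole second after the job is handed in: Tin upright off the mat (centres over 126 mm apart), lemon inside the pot, pot upright on the mat (centres within 28 mm), lid seated (within 10 mm of the pot's centre, origin 59 to 66 mm above the pot's, level within 0.05 rad), all released and at rest (all of step 1 and all of step 3 and all of step 4 and linear speed of each of tin, lemon, lid below 0.03 m/s and contact force between the fingers and pot below 0.2 N); the robot touches nothing.
It fails at once if the pot is lifted (over 20 mm) or tipped (over 0.3 rad) (height (world z) of pot above 0.02 m or angle between pot's own z axis and vertical above 0.3 rad).
It fails at once if the tin is lifted (over 25 mm) or tipped over (0.6 rad) (height (world z) of tin above 0.025 m or angle between tin's own z axis and vertical above 0.6 rad).
It fails at once if the lid is dropped or slammed onto the pot (over 0.4 m/s within the last 20 mm) (horizontal distance between lid and pot below 0.03 m and z of lid in the frame of pot below 0.083 m and linear speed of lid above 0.4 m/s).
It fails at once if a bystander (tea tin, jar with black lid, mug, small jar) is moved more than 30 mm (distance of any of tea_tin, honey_jar, mug, spice_jar from where it was at the start of the episode above 0.03 m).
It also fails if it takes over 72 s, if anything falls off the work surface, if the arm or the gripper's body presses on something with over 40 N, if the wrist force passes 120 N, or if a joint passes its speed limit or range.

ROBOT

A 6-joint arm with a two-finger parallel gripper is mounted at the origin on a cart in front of the work surface, level with it; the furniture and walls round the work are solid. World frame = base frame: x ahead of the robot, y to its left, z up, the work surface at z = 0. Lengths are in m, angles in rad, forces in N, time in s.
With the tool pointing down it reaches from about 0.3 to 0.85 m from the base axis. Payload 5.4 kg.
Tool frame: the origin (TCP) lies on the mounting face of the last link; the fingertips stand 173 mm ahead of it and the grasp point (between the pads) lies 155 mm ahead of it; z points along the fingers, y is the line along which they close (so a half turn about z gives the same grasp; the last joint's range is limited). The gripper opens to 85 mm and grips with 20 to 120 N. Pads are 22 mm wide; open, the fingers measure 114 mm over their backs; the gripper's body (76 mm by 85 mm) begins 54 mm behind the grasp point. The pads swing forward as they close: fully open they stand 13 mm farther back than shut.
Start: joints at [-1.487, 0.158, 1.597, -0, 1.386, -0.21], TCP at [0.166, -0.55, 0.405] pointing down, gripper open.
Joint ranges: [-2.91, 2.91], [-0.94, 2.29], [0.18, 2.7], [-1.29, 4.43], [0.17, 2.64], [-3, 3]. Speed limits (rad/s): [2.57, 2.57, 3.14, 3.14, 3.14, 3.14].

INTERFACE

Orientations are given as a unit quaternion [w, x, y, z].
In Python, from workcell import bot gives the robot as it stands.
- The arm moves only by the tool steer_hand, called after "Emit:" by a JSON object that holds its "name" and its "arguments", one argument or row to a line. Schema: {"type":"object","properties":{"increments":{"type":"string"},"force":{"type":"number"},"only":{"type":"string"},"quiet":{"type":"boolean"},"lines":{"type":"string"}},"required":["increments"],"additionalProperties":false}. increments is a string of 1 to 10 rows, parted by a bar, with the numbers parted by commas; each row has 7 numbers: the finger opening in m, then dx, dy, dz in shares of the most that a row can go, 1 being 62.5 mm, then a rotation vector rx, ry, rz in units of 0.1 rad; each row shifts and turns the commanded pose from where the row before left it, along the tool's axes as they then stand; what a row does not reach is not made up. A row lasts 1/8 s, in which the tool goes at most 0.0625 m and 0.188 rad, less where a joint would pass 70% of its speed; a pose out of reach is approached as far as the arm can. The fingers move at their own pace and stop on an object; force is the grip in N (left out, the last holds). Time passes only in rows, so rows that do not move let the fingers close. The tool returns the time, the measured TCP pose, the force, the opening and the grip force at its end. only (a regular expression) keeps the lines of the reply that match it, lines (a string "A,B") keeps lines A to B, and quiet returns only ok. Input that does not fit is refused with a message, and nothing moves.
- bot.state(): the state, without advancing time (a new reading comes with each control period).
- bot.grab_frame(name): name is "scene" or "top" or "wrist"; returns a dict with "image" (384x512x3 uint8, red, green, blue), "vfov" (degrees; the focal length in pixels is half the picture's height over the tangent of half this angle, whatever the lens; pixels are square), "cx", "cy" (the principal point, pixels), "R" (3x3) and "t" (3): a world point X has camera coordinates R X + t; the wrist camera has in their place "tool_from_camera" (4x4, takes a point from camera to tool coordinates, whose origin is the TCP and whose axes are the flange's). Camera axes: x right, y down, z forward; pixel columns grow to the right and rows downward; lengths in m; the calibration is good to about 2 mm. A picture is of the moment at which its call begins: read the wrist's pose just before it. There is no depth.
- bot.close_job(): hands the job in; it is judged then, once.
The state is a dict: "time": time; "joint_pos": joint angles; "joint_velocities": joint speeds; "joint_efforts": joint torques, N m; "position": TCP position; "orientation": TCP orientation; "contact_force": force on the tool from outside, world axes, zero at the start; "wrist_torque": the same for the moment, N m; "gripper_width": finger opening in m; "gripper_force": force on a finger pad.
Only numpy, scipy, OpenCV 4.12 (cv2) and the standard library are available. Lean on these libraries where they do the work, as an engineer would, in place of code of your own. Each camera call takes 0.05 s, during which the arm holds its last target. There are 200 camera calls.

## Working session

There is one attempt and no reset: what is moved stays moved. The work goes in short steps, Python scripts to look and compute and a tool call to move; the robot and the scene stay as the last step left them, time stands still between calls to the robot, and variables do not carry over. Pictures are saved under pics/ and viewed, at most 14 in all, crops included, and the job is handed in when it is done.

```bash
ls; mkdir -p pics; python3 - <<'E'
from workcell import bot
import cv2,numpy as np
s=bot.state();print({k:np.round(v,3).tolist() for k,v in s.items()})
ims=[]
for n in("scene","top"):
    f=bot.grab_frame(n);cv2.imwrite(f"pics/{n}0.png",f["image"][:,:,::-1]);print(n,f["vfov"],f["cx"],f["cy"],np.round(f["R"],3).tolist(),np.round(f["t"],3).tolist())
E
```

```text
pics
workcell.py
{'time': 0.0, 'joint_pos': [-1.487, 0.159, 1.598, 0.0, 1.386, -0.21], 'joint_velocities': [-0.0, -0.002, -0.0, 0.001, -0.001, -0.001], 'joint_efforts': [0.002, -39.6, -33.143, -0.0, 0.008, 0.0], 'position': [0.166, -0.55, 0.404], 'orientation': [-0.001, 0.989, 0.146, 0.0], 'contact_force': [-0.205, -0.137, 0.288], 'wrist_torque': [-0.029, 0.006, 0.01], 'gripper_force': 0.0, 'gripper_width': 0.085}
scene 45.12234999152648 254.30985755367416 189.25751624404086 [[0.881, -0.473, 0.015], [-0.218, -0.434, -0.874], [0.42, 0.766, -0.486]] [-0.48, 0.195, 1.335]
top 47.779773508092454 257.7881551918605 194.8383452348598 [[-0.018, -1.0, -0.018], [-0.996, 0.019, -0.082], [0.082, 0.016, -0.996]] [0.046, 0.581, 1.22]
```

View pics/scene0.png

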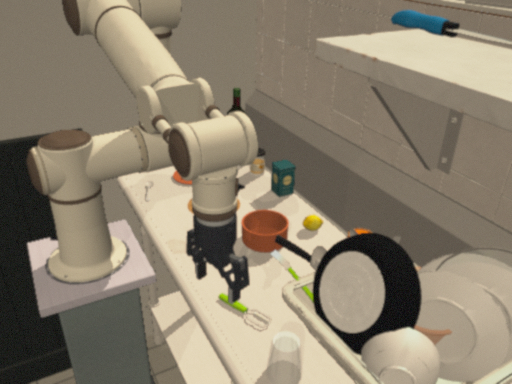

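View pics/top0.png

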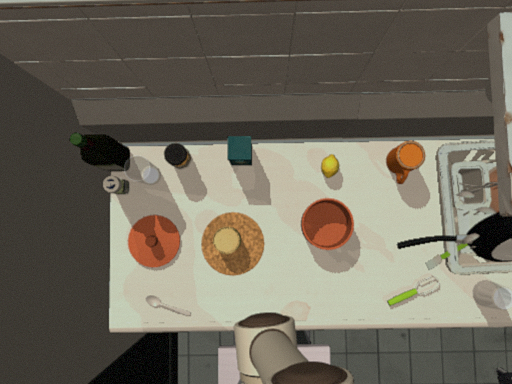

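The scene view shows the pot at (265,230), the lemon at (313,222), and the tea tin at (283,177), with the arm hiding the mat. The top view shows the lid at (153,241) with its knob at (151,240), the mat at (233,243) with the tin at (227,241), the pot at (327,223), the lemon at (331,166), and the bystanders along the back edge.

```bash
cat > h.py <<'E'
from workcell import bot
import cv2,numpy as np
from scipy.spatial.transform import Rotation as Ro
def grab(name,save=None):
    s=bot.state(); f=bot.grab_frame(name); im=f["image"]
    if save: cv2.imwrite(f"pics/{save}.png",im[:,:,::-1])
    if name=="wrist":
        q=np.array(s["orientation"]);T=np.eye(4);T[:3,:3]=Ro.from_quat(q[[1,2,3,0]]).as_matrix();T[:3,3]=s["position"]
        M=T@np.array(f["tool_from_camera"]);R=M[:3,:3].T;t=-R@M[:3,3]
    else: R=np.array(f["R"]);t=np.array(f["t"])
    fl=im.shape[0]/2/np.tan(np.radians(f["vfov"])/2)
    return dict(im=im,hsv=cv2.cvtColor(im,cv2.COLOR_RGB2HSV),R=R,t=t,f=fl,c=(f["cx"],f["cy"]),C=-R.T@t)
def ray(v,uv):
    uv=np.atleast_2d(uv);d=np.c_[(uv-np.array(v["c"]))/v["f"],np.ones(len(uv))]@v["R"]
    return d/np.linalg.norm(d,axis=1)[:,None]
def plane(v,uv,z):
    d=ray(v,uv);return v["C"]+d*((z-v["C"][2])/d[:,2])[:,None]
def proj(v,X):
    p=v["R"]@np.array(X)+v["t"];return p[:2]/p[2]*v["f"]+np.array(v["c"])
def tri(v1,a,v2,b):
    d1,d2=ray(v1,a)[0],ray(v2,b)[0];s=np.linalg.lstsq(np.c_[d1,-d2],v2["C"]-v1["C"],rcond=None)[0]
    p,q=v1["C"]+s[0]*d1,v2["C"]+s[1]*d2;return (p+q)/2,np.linalg.norm(p-q)
def blobs(v,lo,hi,amin=40,roi=None):
    m=cv2.inRange(v["hsv"],np.array(lo),np.array(hi))
    if roi: 
        k=np.zeros_like(m);x0,y0,x1,y1=roi;k[y0:y1,x0:x1]=1;m=m*k
    m=cv2.morphologyEx(m,cv2.MORPH_OPEN,np.ones((3,3)))
    cs,_=cv2.findContours(m,cv2.RETR_EXTERNAL,cv2.CHAIN_APPROX_NONE)
    return sorted([c[:,0] for c in cs if cv2.contourArea(c)>amin],key=lambda c:-cv2.contourArea(c))
def circ(v,c,z):
    """project hull of contour on plane z; min enclosing circle"""
    p=plane(v,cv2.convexHull(c)[:,0].astype(float),z)[:,:2].astype(np.float32)
    (x,y),r=cv2.minEnclosingCircle(p);return np.round([x,y,2*r],4)
E
python3 - <<'E'
from h import *
v=grab("top")
for n,p in dict(lid=(135,241),knob=(151,240),mat=(250,260),tin=(227,241),tinS=(227,250),pot=(327,240),rim=(303,223),lemon=(331,167),table=(280,280)).items(): print(n,v["hsv"][p[1],p[0]])
print("cam",v["C"])
for n,lo,hi,roi,z in[("lid",(0,130,60),(12,255,255),(120,200,200,285),.01),("mat",(8,75,60),(19,255,235),(190,200,280,290),.002),("pot",(0,130,40),(12,255,255),(290,190,370,260),.068),("lemon",(20,140,80),(35,255,255),(310,140,350,190),.02),("tin",(18,60,120),(30,255,255),(205,220,250,265),.058)]:
    b=blobs(v,lo,hi,roi=roi)
    for c in b[:2]: print(n,cv2.contourArea(c),c.min(0),c.max(0),circ(v,c,z))
E
```

```text
lid [  8 175 181]
knob [ 10 182 119]
mat [ 15 146 136]
tin [ 22 116 196]
tinS [ 21 118 195]
pot [  8 177 179]
rim [  9 181 142]
lemon [ 28 176 196]
table [ 40  29 199]
cam [0.47901184 0.0150886  1.26396841]
lid 2015.0 [128 215] [179 266] [0.4556 0.3391 0.1496]
mat 3017.0 [202 212] [263 274] [0.4444 0.1119 0.1825]
pot 2007.5 [302 199] [353 249] [ 0.4952 -0.1542  0.1424]
lemon 253.5 [322 155] [338 176] [ 0.663  -0.1732  0.0648]
tin 530.0 [213 227] [238 253] [0.4549 0.1262 0.076 ]
```

Every size matches the sheet: lid 150 mm, mat 182 mm, pot 142 mm, tin 76 mm. I square the tool to the world axes and go over the tin.

Careful with the scale: shifts go in shares of 62.5 mm and turns go in units of 0.1 rad. That gives: -0.056 m is -0.896, 0.019 m is 0.304, 0.147 rad is 1.47.

Emit:
{"name": "steer_hand", "arguments": {
  "increments": "0.085,0,0,0,0,0,1.47 | 0.085,0,0,0,0,0,1.46 | 0.085,0.304,-0.896,0,0,0,0 | 0.085,0.304,-0.896,0,0,0,0 | 0.085,0.304,-0.896,0,0,0,0 | 0.085,0.304,-0.896,0,0,0,0 | 0.085,0.304,-0.896,0,0,0,0 | 0.085,0.304,-0.896,0,0,0,0 | 0.085,0.304,-0.896,0,0,0,0 | 0.085,0.304,-0.896,0,0,0,0"
}}

```text
time: 1.4
position: [0.3181, -0.1004, 0.4047]
orientation: [0.0, 1.0, -0.0, 0.0]
contact_force: [1.6, -0.2, -0.3]
gripper_width: 0.0848
gripper_force: 0.0
```

Emit:
{"name": "steer_hand", "arguments": {
  "increments": "0.085,0.304,-0.896,0,0,0,0 | 0.085,0.304,-0.896,0,0,0,0 | 0.085,0.304,-0.896,0,0,0,0 | 0.085,0.304,-0.896,0,0,0,0 | 0.085,0,0,0,0,0,0 | 0.085,0,0,0,0,0,0"
}}

```text
time: 2.15
position: [0.3938, 0.1217, 0.4044]
orientation: [0.0, 1.0, 0.001, -0.0]
contact_force: [-0.7, -1.4, 0.4]
gripper_width: 0.0853
gripper_force: 0.0
```

```bash
python3 - <<'E'
from h import *
v=grab("wrist","w1"); s=bot.state(); print(s["time"],s["position"],s["orientation"],s["joint_pos"])
print(np.round(v["C"],3),np.round(v["R"],2).tolist(),v["f"],proj(v,[.455,.126,.058]))
sc=grab("scene"); tp=grab("top")
def blob_c(v,lo,hi,X):
    u=proj(v,X); b=[c for c in blobs(v,lo,hi) if cv2.pointPolygonTest(c,(float(u[0]),float(u[1])),True)>-12]
    return b
for n,X,lo,hi in[("lemon",[.663,-.173,.025],(20,140,80),(35,255,255)),("pot",[.495,-.154,.05],(0,130,40),(12,255,255)),("tin",[.455,.126,.058],(18,60,120),(30,255,255)),("lid",[.4556,.3391,.01],(0,130,40),(12,255,255))]:
    for nm,vv in(("scene",sc),("top",tp),("wrist",v)):
        print(n,nm,proj(vv,X).round(),[(cv2.contourArea(c),c.min(0).tolist(),c.max(0).tolist(),c.mean(0).round(1).tolist()) for c in blob_c(vv,lo,hi,X)][:2])
E
```

```text
2.2 [0.39379945 0.12112908 0.40449891] [ 2.14686454e-04  9.99999944e-01 -8.63548850e-05 -2.43807240e-04] [ 3.26281837e-03 -2.89906167e-01  2.02330726e+00 -4.33420394e-04
  1.40868063e+00  1.57430192e+00]
[0.463 0.121 0.373] [[0.0, -1.0, 0.0], [-0.96, -0.0, 0.27], [-0.27, -0.0, -0.96]] 303.1928476284544 [252.0094771  116.73675029]
lemon scene [313. 222.] [(188.5, [303, 215], [321, 229], [312.2, 222.2])]
lemon top [330. 165.] [(253.5, [322, 155], [338, 176], [329.7, 165.7])]
lemon wrist [ 576. -116.] []
pot scene [264. 225.] [(1456.0, [242, 210], [287, 251], [265.2, 230.6])]
pot top [326. 224.] [(2005.0, [302, 199], [353, 249], [327.3, 223.6])]
pot wrist [533.  76.] []
tin scene [214. 186.] [(200.0, [204, 181], [225, 193], [214.5, 187.3])]
tin top [226. 240.] [(533.5, [213, 227], [239, 253], [225.5, 240.0])]
tin wrist [252. 117.] [(3881.0, [220, 79], [291, 152], [255.6, 115.6])]
lid scene [192. 173.] [(505.5, [174, 165], [211, 183], [192.3, 174.8])]
lid top [154. 241.] [(2004.0, [128, 215], [179, 266], [153.8, 241.1])]
lid wrist [ 68. 115.] [(13536.0, [3, 42], [134, 176], [68.6, 109.1])]
```

View pics/w1.png

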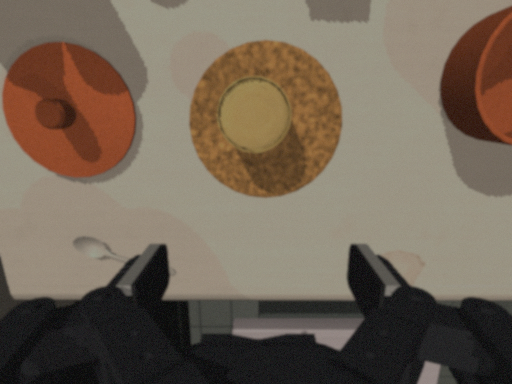

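The wrist view shows the lid at (68,109) with its knob at (56,113), the tin top at (256,116) on the mat at (266,118), and the pot's edge on the right. Next I cross-check positions and heights.

```bash
python3 - <<'E'
from h import *
w=grab("wrist");tp=grab("top");sc=grab("scene")
TIN=((18,60,120),(30,255,255));RED=((0,130,40),(12,255,255))
def near(v,m,X,k=0):
    u=proj(v,X);return [c for c in blobs(v,*m) if cv2.pointPolygonTest(c,(float(u[0]),float(u[1])),True)>-12][0]
def ctr(c): return np.array(cv2.fitEllipse(cv2.convexHull(c))[0])
X=[.455,.126,.058];cw,ct,cs=near(w,TIN,X),near(tp,TIN,X),near(sc,TIN,X)
print("tin wrist/top z.058",circ(w,cw,.058),circ(tp,ct,.058)); print("tin tri",tri(w,ctr(cw),tp,ctr(ct)),tri(sc,ctr(cs),w,ctr(cw)))
mw=blobs(w,(8,75,40),(19,255,235),roi=(170,20,360,210))[0];print("mat wrist",circ(w,mw,.002))
mt=blobs(tp,(8,75,60),(19,255,235),roi=(190,200,280,290))[0];print("mat tri",tri(w,ctr(mw),tp,ctr(mt)))
X=[.4556,.339,.01];cw,ct,cs=near(w,RED,X),near(tp,RED,X),near(sc,RED,X)
print("lid",circ(w,cw,.01),tri(w,ctr(cw),tp,ctr(ct)),tri(w,ctr(cw),sc,ctr(cs)))
# knob head: dark-shaded blob inside lid
for v,c in((w,(56,113)),(tp,(151,240))):
    print(v["hsv"][c[1]-1:c[1]+2,c[0]-24:c[0]+25:3,2][1],plane(v,c,.04))
X=[.495,-.154,.05];cs,ct=near(sc,RED,X),near(tp,RED,X)
lc,lt=[blobs(v,(20,140,80),(35,255,255),roi=r)[0] for v,r in((sc,(295,205,330,235)),(tp,(310,140,350,190)))]
print("lemon tri",tri(sc,lc.mean(0),tp,lt.mean(0)),"axis",cv2.fitEllipse(lt))
p=plane(tp,lt.astype(float),.0255)[:,:2];print("lemon plane",cv2.minAreaRect(p.astype(np.float32)),p.mean(0))
E
```

```text
tin wrist/top z.058 [0.4557 0.1241 0.0757] [0.4554 0.125  0.0761]
tin tri (array([0.45576506, 0.12347214, 0.08294335]), np.float64(0.0006823616813485952)) (array([0.45539989, 0.12386157, 0.05553982]), np.float64(4.335681474420134e-05))
mat wrist [0.4455 0.1113 0.1829]
mat tri (array([ 0.45005067,  0.11133935, -0.00397514]), np.float64(0.0029189631878226287))
lid [0.4571 0.338  0.1505] (array([0.45843805, 0.33954653, 0.00776618]), np.float64(0.00612679040594234)) (array([0.45975501, 0.34480346, 0.00087411]), np.float64(0.004055549819176371))
[145 113 105 104 100 102 107 104 104  88  85  58  59  52  69 104 127] [[0.45915842 0.33306    0.04      ]]
[175 185 184 187 189 190 140 130 130 126  84 184 189 187 184 188 193] [[0.45828696 0.33872453 0.04      ]]
lemon tri (array([ 0.66117969, -0.17282015,  0.02428826]), np.float64(0.001140445458612833)) axis ((329.7364196777344, 165.6765594482422), (15.853775978088379, 20.670949935913086), 10.691263198852539)
lemon plane ((0.6612114310264587, -0.17268210649490356), (0.052296362817287445, 0.0514320470392704), 29.944026947021484) [ 0.66152948 -0.17292955]
```

The tin is at (0.456, 0.124), with its top at 56 mm in the scene and wrist views. The lid is at (0.457, 0.338). I grip the tin, slide it +x by 126 mm, and let go.

Emit:
{"name": "steer_hand", "arguments": {
  "increments": "0.085,0.496,-0.0256,0,0,0,0 | 0.085,0.496,-0.0256,0,0,0,0 | 0.085,0,0,0.88,0,0,0 | 0.085,0,0,0.88,0,0,0 | 0.085,0,0,0.88,0,0,0 | 0.085,0,0,0.768,0,0,0 | 0.085,0,0,0,0,0,0 | 0.085,0,0,0,0,0,0 | 0.07,0,0,0,0,0,0 | 0.07,0,0,0,0,0,0",
  "force": 20
}}

```text
time: 3.7
position: [0.4576, 0.1251, 0.1946]
orientation: [-0.0, 1.0, 0.0, 0.003]
contact_force: [-2.0, -0.2, 8.2]
gripper_width: 0.0747
gripper_force: 23.7
```

Emit:
{"name": "steer_hand", "arguments": {
  "increments": "0.07,0,0,0,0,0,0 | 0.07,0,0,0,0,0,0 | 0.07,0,0,0,0,0,0"
}}

```text
time: 4.08
position: [0.4576, 0.1251, 0.1946]
orientation: [-0.0, 1.0, 0.0, 0.003]
contact_force: [-2.5, -0.4, 8.2]
gripper_width: 0.0748
gripper_force: 23.7
```

Converted, 0.021 m is 0.336.

Emit:
{"name": "steer_hand", "arguments": {
  "increments": "0.07,0.336,0,0,0,0,0 | 0.07,0.336,0,0,0,0,0 | 0.07,0.336,0,0,0,0,0 | 0.07,0.336,0,0,0,0,0 | 0.07,0.336,0,0,0,0,0 | 0.07,0.336,0,0,0,0,0 | 0.07,0,0,0,0,0,0 | 0.085,0,0,0,0,0,0 | 0.085,0,0,0,0,0,0 | 0.085,0,0,0,0,0,0"
}}

```text
time: 5.32
position: [0.5817, 0.1253, 0.1921]
orientation: [0.0, 1.0, 0.0, 0.0]
contact_force: [-0.1, 0.6, 0.1]
gripper_width: 0.0848
gripper_force: 0.0
```

Emit:
{"name": "steer_hand", "arguments": {
  "increments": "0.085,0,0,-0.48,0,0,0 | 0.085,0,0,-0.8,0,0,0 | 0.085,0,0,-0.8,0,0,0 | 0.085,0,0,-0.64,0,0,0 | 0.085,0,0,0,0,0,0"
}}

```text
time: 5.95
position: [0.5829, 0.1253, 0.3666]
orientation: [-0.0, 1.0, 0.0, 0.004]
contact_force: [0.6, 0.3, -0.8]
gripper_width: 0.0848
gripper_force: 0.0
```

```bash
python3 - <<'E'
from h import *
tp=grab("top","top1");w=grab("wrist","w2")
X=[.583,.125,.058]
for v in(tp,w):
  u=proj(v,X);print(u,[circ(v,c,.058) for c in blobs(v,(18,60,120),(30,255,255)) if cv2.pointPolygonTest(c,(float(u[0]),float(u[1])),True)>-12])
mt=blobs(tp,(8,75,60),(19,255,235),roi=(190,200,280,290))[0];print("mat",circ(tp,mt,.002))
E
```

```text
[225.5147331  193.96383408] [array([0.5538, 0.1412, 0.0308])]
[256.48085493 186.41298178] [array([0.578 , 0.1238, 0.0769])]
mat [0.445  0.0968 0.1793]
```

The wrist view puts the tin at (0.578, 0.124), 133 mm from the mat's centre. I move to look at the lemon.

Emit:
{"name": "steer_hand", "arguments": {
  "increments": "0.085,0.08,0.8,0,0,0,0 | 0.085,0.08,0.8,0,0,0,0 | 0.085,0.08,0.8,0,0,0,0 | 0.085,0.08,0.8,0,0,0,0 | 0.085,0.08,0.8,0,0,0,0 | 0.085,0,0.768,0,0,0,0 | 0.085,0,0,0,0,0,0 | 0.085,0,0,0,0,0,0"
}}

```text
time: 7.05
position: [0.6068, -0.1723, 0.3599]
orientation: [-0.001, 1.0, 0.0, -0.001]
contact_force: [-0.8, 0.1, -0.5]
gripper_width: 0.0849
gripper_force: 0.0
```

```bash
python3 - <<'E'
from h import *
tp=grab("top");w=grab("wrist","w3");s=bot.state();print(s["position"],s["joint_pos"])
print("tin",[circ(tp,c,.058) for c in blobs(tp,(18,60,120),(30,255,255),roi=(200,170,250,220))])
print("mat",circ(tp,blobs(tp,(8,75,60),(19,255,235),roi=(190,200,280,290))[0],.002))
for c in blobs(w,(20,120,50),(36,255,255),200): 
    e=cv2.fitEllipse(cv2.convexHull(c)); print(e,plane(w,e[0],.0255),c.min(0),c.max(0))
    p=plane(w,cv2.convexHull(c)[:,0].astype(float),.0255)[:,:2].astype(np.float32);print(cv2.minAreaRect(p),cv2.fitEllipse(p))
for c in blobs(w,(0,130,30),(12,255,255),400): print("red",circ(w,c,.068),c.min(0),c.max(0))
E
```

```text
[ 0.60705341 -0.17150172  0.3607332 ] [-4.66639223e-01  3.34580767e-01  1.47592716e+00  3.11762505e-04
  1.33301602e+00  1.10191415e+00]
tin [array([0.5761, 0.1245, 0.0757])]
mat [0.4448 0.1119 0.1833]
((258.5853576660156, 121.67680358886719), (51.061683654785156, 69.73986053466797), 8.132652282714844) [[ 0.66343196 -0.17338946  0.0255    ]] [233  86] [284 157]
((0.6623660326004028, -0.17309248447418213), (0.056182678788900375, 0.05412459373474121), 28.493181228637695) ((0.6624172329902649, -0.17332202196121216), (0.0497281476855278, 0.06608331948518753), 81.29483032226562)
red [ 0.5079 -0.1567  0.1562] [171 212] [312 340]
```

View pics/w3.png

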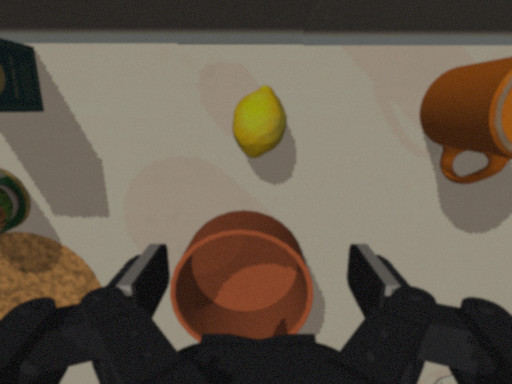

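The lemon is at pixel (259,122) with its tip leaning about 8° right, the pot's rim is around (243,285), and the mug is on the right. The lemon centre is (0.6625, -0.173, 0.024), and the tin now sits 132 mm from the mat's centre. I grasp across the lemon's width.

Converted, 0.055 m is 0.88, 0.05 m is 0.8, 0.14 rad is 1.4.

Emit:
{"name": "steer_hand", "arguments": {
  "increments": "0.085,0.448,0.016,0,0,0,0 | 0.085,0.44,0.016,0,0,0,0 | 0.085,0,0,0.88,0,0,1.4 | 0.085,0,0,0.8,0,0,0 | 0.085,0,0,0.8,0,0,0 | 0.085,0,0,0.416,0,0,0 | 0.085,0,0,0,0,0,0 | 0.04,0,0,0,0,0,0 | 0.04,0,0,0,0,0,0 | 0.04,0,0,0,0,0,0",
  "force": 20
}}

```text
time: 8.4
position: [0.6637, -0.175, 0.1835]
orientation: [0.001, 0.998, -0.069, 0.002]
contact_force: [-0.6, 1.3, 6.7]
gripper_width: 0.0501
gripper_force: 20.7
```

Emit:
{"name": "steer_hand", "arguments": {
  "increments": "0.04,0,0,0,0,0,0 | 0.04,0,0,0,0,0,0 | 0.04,0,0,-0.32,0,0,0 | 0.04,0,0,-0.64,0,0,0 | 0.04,0,0,-0.8,0,0,0 | 0.04,0,0,-0.48,0,0,0 | 0.04,0,0,0,0,0,0"
}}

```text
time: 9.28
position: [0.6636, -0.1752, 0.3259]
orientation: [0.002, 0.998, -0.07, 0.004]
contact_force: [0.1, -0.2, -0.9]
gripper_width: 0.0501
gripper_force: 21.2
```

Emit:
{"name": "steer_hand", "arguments": {
  "increments": "0.04,-0.68,0.0112,0,0,0,0 | 0.04,-0.68,0.0112,0,0,0,0 | 0.04,-0.68,0.0112,0,0,0,0 | 0.04,-0.68,0.0112,0,0,0,0 | 0.04,0,0,0,0,0,0 | 0.04,0,0,0,0,0,0"
}}

```text
time: 10.02
position: [0.4941, -0.154, 0.3204]
orientation: [-0.0, 0.998, -0.07, 0.0]
contact_force: [0.4, -0.2, -0.3]
gripper_width: 0.0501
gripper_force: 21.2
```

```bash
python3 - <<'E'
from h import *
sc=grab("scene");tp=grab("top");w=cv2.imread("pics/w3.png")
c=max(blobs(sc,(0,130,40),(12,255,255),roi=(225,195,300,260)),key=len);print(c.min(0),c.max(0),circ(sc,c,.068))
# rim extremes left/right in scene -> y-width check at rim height
l,r=c[c[:,0].argmin()],c[c[:,0].argmax()];print(l,r,plane(sc,[l,r],.066))
# top rim point: highest row = far rim; ray vs. vertical through measured pot centre
t=c[c[:,1]==c[:,1].min()].mean(0);d=ray(sc,t)[0];h=d[:2]/np.linalg.norm(d[:2]);far=np.array([.495,-.154])+.071*h
k=((far-sc["C"][:2])@h)/(d[:2]@h);print("rim height",sc["C"][2]+k*d[2])
E
```

```text
[242 210] [287 251] [ 0.4729 -0.1944  0.2153]
[242 220] [287 227] [[ 0.43831046 -0.11869823  0.066     ]
 [ 0.53978573 -0.21276837  0.066     ]]
rim height 0.06128645296613122
```

The rim height comes out near 61–68 mm, as expected. I lower the lemon and release it.

Converted, -0.05 m is -0.8, 0.045 m is 0.72.

Emit:
{"name": "steer_hand", "arguments": {
  "increments": "0.04,0,0,0.72,0,0,0 | 0.04,0,0,0.72,0,0,0 | 0.04,0,0,0.48,0,0,0 | 0.04,0,0,0,0,0,0 | 0.072,0,0,0,0,0,0 | 0.072,0,0,0,0,0,0 | 0.072,0,0,0,0,0,0 | 0.072,0,0,-0.48,0,0,0 | 0.072,0,0,-0.8,0,0,0 | 0.072,0,0,-0.8,0,0,0"
}}

```text
time: 11.38
position: [0.4938, -0.1538, 0.3327]
orientation: [0.0, 0.998, -0.07, 0.0]
contact_force: [0.4, -1.2, -0.6]
gripper_width: 0.0723
gripper_force: 0.0
```

Emit:
{"name": "steer_hand", "arguments": {
  "increments": "0.072,-0.8,0,0,0,0,-1.4 | 0.072,-0.32,0.8,0,0,0,0 | 0.072,0,0.8,0,0,0,0 | 0.072,0,0,0,0,0,0 | 0.072,0,0,0,0,0,0"
}}

```text
time: 12.0
position: [0.4245, -0.2468, 0.3309]
orientation: [-0.0, 1.0, 0.0, 0.0]
contact_force: [-0.7, 1.1, -0.4]
gripper_width: 0.0722
gripper_force: 0.0
```

```bash
python3 - <<'E'
from h import *
tp=grab("top");w=grab("wrist","w4");s=bot.state();print(s["position"],s["orientation"])
for n,v in(("top",tp),("w",w)):
  for c in blobs(v,(20,120,50),(36,255,255),80):
    X=plane(v,c.mean(0),.0315); print(n,"lemon",cv2.contourArea(c),X) if abs(X[0,1]+.15)<.12 and cv2.contourArea(c)>80 else 0
print("pot",[circ(tp,c,.068) for c in blobs(tp,(0,130,40),(12,255,255),roi=(290,190,370,260))])
print("mat",circ(tp,blobs(tp,(8,75,60),(19,255,235),roi=(190,200,280,290))[0],.002))
E
```

```text
[ 0.42464045 -0.24607911  0.33070866] [-1.97628433e-04  9.99999522e-01  9.56383936e-04 -4.16329688e-05]
top lemon 295.5 [[ 0.49236903 -0.15379276  0.0315    ]]
w lemon 3873.0 [[ 0.49400178 -0.15373549  0.0315    ]]
pot [array([ 0.4954, -0.1543,  0.1421])]
mat [0.4444 0.1118 0.1827]
```

View pics/w4.png

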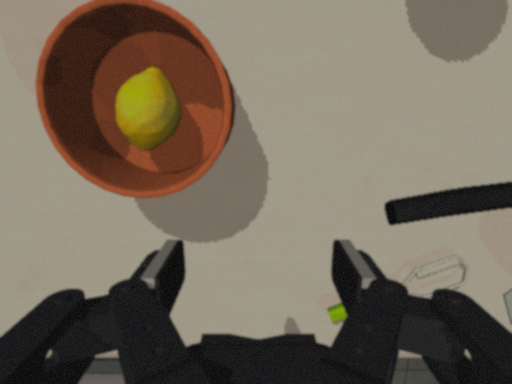

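The lemon lies in the pot at about (148,107), near the pot's centre. The pot is at (0.495, -0.154) and the mat's centre at (0.4445, 0.112), so the push is 271 mm toward yaw 100.7°. I set the two open fingers broadside behind the pot.

Emit:
{"name": "steer_hand", "arguments": {
  "increments": "0.075,0.736,0.1712,0,0,0,0 | 0.075,0.736,0.1712,0,0,0,0 | 0.075,0,0,0,0,0,-1.76 | 0.075,0,0,0,0,0,-1.76 | 0.075,0,0,0,0,0,-1.76 | 0.075,0,0,0,0,0,-1.76 | 0.075,0,0,0,0,0,-1.76 | 0.075,0,0,0,0,0,-1.76 | 0.075,0,0,0,0,0,-1.76 | 0.075,0,0,0,0,0,-1.76"
}}

```text
time: 13.35
position: [0.5168, -0.267, 0.3306]
orientation: [-0.0, 0.76, 0.65, 0.0]
contact_force: [0.0, -0.8, -1.1]
gripper_width: 0.0752
gripper_force: 0.0
```

Emit:
{"name": "steer_hand", "arguments": {
  "increments": "0.075,0,0,0,0,0,-1.76 | 0.075,0,0,0,0,0,-1.73 | 0.075,0,0,0,0,0,0 | 0.075,0,0,0,0,0,0"
}}

```text
time: 13.85
position: [0.5167, -0.2677, 0.3307]
orientation: [-0.0, 0.639, 0.769, 0.0]
contact_force: [0.7, 0.2, 0.4]
gripper_width: 0.0751
gripper_force: 0.0
```

```bash
python3 - <<'E'
from h import *
s=bot.state();print(s["position"],Ro.from_quat(np.array(s["orientation"])[[1,2,3,0]]).as_matrix().round(3).tolist(),s["joint_pos"])
w=grab("wrist","w5")
E
```

```text
[ 0.51667888 -0.26772699  0.33069683] [[-0.184, 0.983, -0.0], [0.983, 0.184, 0.0], [0.0, -0.0, -1.0]] [-6.85609018e-01  2.41595019e-01  1.65179129e+00  2.17606658e-05
  1.24830064e+00 -8.70680687e-01]
```

View pics/w5.png

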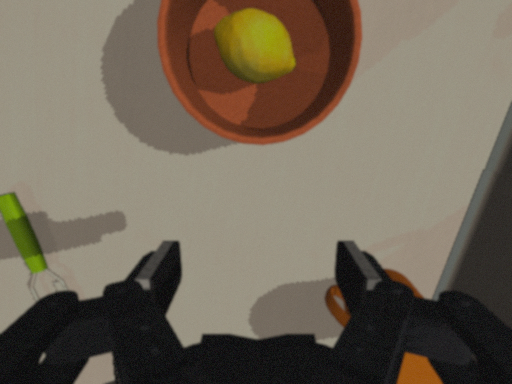

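The pot's near rim is centred at (262,140) ahead of the fingers, and the mug handle at (345,300) sits farther out than the finger. I lower and push.

Emit:
{"name": "steer_hand", "arguments": {
  "increments": "0.075,0,0,0.8,0,0,0 | 0.075,0,0,0.8,0,0,0 | 0.075,0,0,0.64,0,0,0 | 0.075,0.32,0,0,0,0,0 | 0.075,0.16,0,0,0,0,0 | 0.075,0.16,0,0,0,0,0 | 0.075,0.24,0,0,0,0,0 | 0.075,0.32,0,0,0,0,0 | 0.075,0.32,0,0,0,0,0 | 0.075,0,0,0,0,0,0"
}}

```text
time: 15.15
position: [0.4989, -0.1738, 0.1915]
orientation: [0.0, 0.637, 0.77, 0.0]
contact_force: [-0.5, 0.3, 0.6]
gripper_width: 0.0755
gripper_force: 0.0
```

```bash
python3 - <<'E'
from h import *
tp=grab("top","top2");s=bot.state();print(s["position"],s["contact_force"])
print("pot",[(circ(tp,c,.068),cv2.contourArea(c)) for c in blobs(tp,(0,130,40),(12,255,255),roi=(230,190,370,260))])
E
```

```text
[ 0.498852   -0.17435415  0.19117763] [ 0.15888737  0.56683227 -0.4573062 ]
pot [(array([ 0.4848, -0.1031,  0.1395]), 942.0), (array([ 0.4513, -0.1548,  0.0384]), 69.0)]
```

View pics/top2.png

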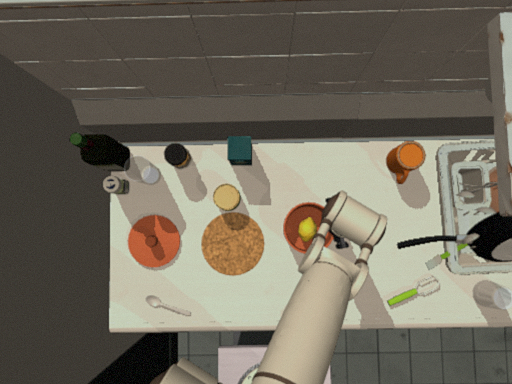

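The top view shows the pot at (307,228) with the lemon in it, the fingers behind it, and the mat clear apart from the tin at (227,198) beyond it. The pot runs 73 mm ahead of the TCP as reckoned, so 0.2186 m remains.

Emit:
{"name": "steer_hand", "arguments": {
  "increments": "0.075,0.32,0,0,0,0,0 | 0.075,0.416,0,0,0,0,0 | 0.075,0.416,0,0,0,0,0 | 0.075,0.416,0,0,0,0,0 | 0.075,0.416,0,0,0,0,0 | 0.075,0.416,0,0,0,0,0 | 0.075,0.416,0,0,0,0,0 | 0.075,0.32,0,0,0,0,0 | 0.075,0.192,0,0,0,0,0 | 0.075,0.1696,0,0,0,0,0"
}}

```text
time: 16.45
position: [0.4589, 0.0395, 0.1916]
orientation: [0.002, 0.638, 0.77, 0.0]
contact_force: [0.6, -6.4, 4.3]
gripper_width: 0.0751
gripper_force: 0.3
```

Emit:
{"name": "steer_hand", "arguments": {
  "increments": "0.075,0,0,0,0,0,0 | 0.075,0,0,0,0,0,0 | 0.075,-0.32,0,0,0,0,0 | 0.075,-0.48,0,0,0,0,0 | 0.075,-0.32,0,-0.64,0,0,0 | 0.075,-0.32,0,-0.8,0,0,0 | 0.075,-0.32,0,-0.8,0,0,0 | 0.075,0,0,-0.48,0,0,0 | 0.075,0,0,0,0,0,0 | 0.075,0,0,0,0,0,0"
}}

```text
time: 17.7
position: [0.478, -0.068, 0.3588]
orientation: [-0.002, 0.638, 0.77, -0.0]
contact_force: [-0.2, -0.3, -0.2]
gripper_width: 0.0753
gripper_force: 0.0
```

```bash
python3 - <<'E'
from h import *
tp=grab("top");w=grab("wrist","w6");s=bot.state();print(s["position"],s["joint_pos"])
print("pot top",[(circ(tp,c,.068),cv2.contourArea(c)) for c in blobs(tp,(0,130,40),(9,255,255),roi=(190,190,290,290))])
print("pot w",[(circ(w,c,.068),c.min(0),c.max(0)) for c in blobs(w,(0,130,30),(10,255,255),800)])
E
```

```text
[ 0.4779806  -0.06791692  0.35853008] [-3.92165510e-01 -4.16514808e-02  1.89975113e+00  1.47516066e-04
  1.28778372e+00 -5.79385749e-01]
pot top [(array([0.4433, 0.1075, 0.1407]), 1587.5)]
pot w [(array([0.4512, 0.0766, 0.1273]), array([176,   0], dtype=int32), array([345,  62], dtype=int32))]
```

View pics/w6.png

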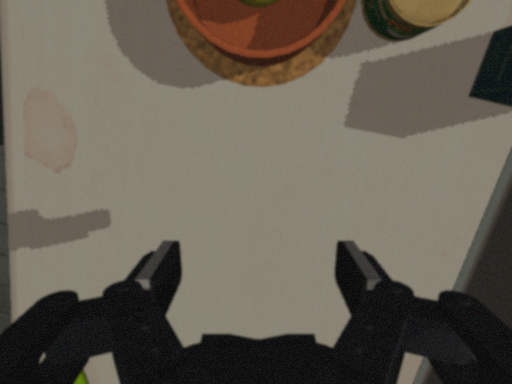

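The pot stands on the mat, with an even mat margin visible at (262,75) and the tin clear at (420,10). I move between the pot and the lid to measure both.

Converted, 0.0514 m is 0.8224, -0.012 m is -0.192.

Emit:
{"name": "steer_hand", "arguments": {
  "increments": "0.075,0.8224,0.096,-0.192,0,0,0 | 0.075,0.8224,0.096,-0.192,0,0,0 | 0.075,0.8224,0.096,-0.192,0,0,0 | 0.075,0.8224,0.096,-0.192,0,0,0 | 0.075,0.8224,0.096,-0.192,0,0,0 | 0.075,0,0,0,0,0,0 | 0.075,0,0,0,0,0,0"
}}

```text
time: 18.68
position: [0.4601, 0.1895, 0.4193]
orientation: [-0.001, 0.638, 0.77, -0.001]
contact_force: [0.0, 0.0, -0.7]
gripper_width: 0.075
gripper_force: 0.0
```

```bash
python3 - <<'E'
from h import *
w=grab("wrist","w7");tp=grab("top","top3");sc=grab("scene");s=bot.state();print(s["position"],w["C"])
for n,v in(("w",w),("top",tp),("scene",sc)):
  for c in blobs(v,(0,130,30),(11,255,255),300 if n!="scene" else 150)[:5]: print(n,c.min(0),c.max(0),"z.068",circ(v,c,.068),"z.01",circ(v,c,.01))
E
```

```text
[0.46047375 0.18866256 0.41974867] [0.44680274 0.25668155 0.38789993]
w [215   0] [347 104] z.068 [0.4556 0.3263 0.1269] z.01 [0.4572 0.3389 0.1499]
w [171 172] [295 293] z.068 [0.4454 0.1129 0.1521] z.01 [0.4451 0.0868 0.1797]
top [206 218] [257 270] z.068 [0.4441 0.1078 0.1448] z.01 [0.4425 0.1123 0.1519]
scene [174 165] [233 212] z.068 [0.4187 0.1235 0.3524] z.01 [0.4581 0.2222 0.3793]
```

View pics/w7.png

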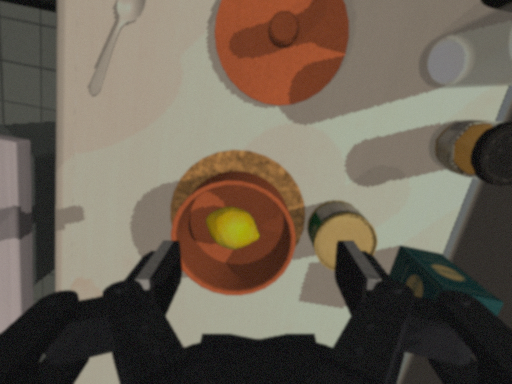

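The lid's knob is at (284,28), the pot's rim is centred near (234,235) with the lemon inside, and the tin stands clear at (342,240). I fit the rim arcs and the knob precisely.

```bash
python3 - <<'E'
from h import *
from scipy.optimize import least_squares
w=grab("wrist");tp=grab("top")
def arc(v,c,z,sel):
    p=plane(v,c.astype(float),z)[:,:2]; p=p[sel(p)]
    r=least_squares(lambda a:np.hypot(*(p-a[:2]).T)-a[2],[.445,.11,.071],loss="soft_l1",f_scale=.001);return r.x.round(4),np.std(r.fun).round(4),len(p)
m=((0,130,30),(11,255,255))
cw=[c for c in blobs(w,*m,300) if c.min(0)[1]>100][0]; ct=blobs(tp,*m,300,roi=(190,200,285,290))[0]
for z in(.060,.068,.075): print(z,"w rim",arc(w,cw,z,lambda p:p[:,1]<.125),"top rim",arc(tp,ct,z,lambda p:p[:,1]>.105))
print("top all",arc(tp,ct,.068,lambda p:p[:,1]>0))
for n,v in(("w",w),("top",tp)):
    u=proj(v,[.457,.3385,.04]).round().astype(int);print(n,"knob expect",u,"\n",cv2.resize(v["hsv"][max(0,u[1]-24):u[1]+24,u[0]-24:u[0]+24,2],(24,24),interpolation=cv2.INTER_AREA) if n=="w" else v["hsv"][u[1]-10:u[1]+11,u[0]-11:u[0]+12,2])
E
```

```text
0.06 w rim (array([0.4455, 0.1045, 0.072 ]), np.float64(0.0022), 201) top rim (array([0.444 , 0.1082, 0.0714]), np.float64(0.0008), 75)
0.068 w rim (array([0.4455, 0.108 , 0.0701]), np.float64(0.0021), 195) top rim (array([0.4442, 0.1076, 0.0709]), np.float64(0.0008), 75)
0.075 w rim (array([0.4456, 0.1112, 0.0685]), np.float64(0.0021), 191) top rim (array([0.4444, 0.1071, 0.0705]), np.float64(0.0008), 75)
top all (array([0.4441, 0.1085, 0.0704]), np.float64(0.0009), 147)
w knob expect [282  28] 
 [[157 158 157 156 158 161 161 158 158 160 160 159 161 161 161 162 158 155
  152 151 153 154 155 154]
 [155 156 158 155 157 158 159 159 160 159 160 163 160 161 161 160 156 153
  154 156 156 154 147 139]
 [157 156 156 156 155 157 158 159 158 154 153 150 151 149 146 150 155 154
  157 157 156 150 135 114]
 [157 155 156 156 157 157 157 159 152 137 125 119 118 117 116 127 143 152
  155 154 143 134 121 109]
 [157 158 159 159 160 159 159 150 128 115 110 113 112 112 113 110 115 133
  138 127 120 113 109 110]
 [156 156 156 157 159 158 154 127 111 113 116 116 115 117 115 116 108 109
  114 109 108 109 
[... 3193 characters left out ...]
204 202 202 198 204]
 [202 202 207 202 201 201 202 204 203 201 202 201 203 202 202 204 200 201
  200 200 201 202 200]
 [205 204 203 204 205 203 202 205 203 203 203 203 199 204 199 200 201 201
  198 201 200 199 196]
 [205 201 202 202 201 201 200 201 201 202 200 202 197 201 204 196 196 196
  198 197 200 199 195]
 [202 199 201 203 198 202 201 203 200 200 197 202 197 198 197 200 195 195
  198 194 191 192 194]
 [200 201 199 200 198 202 199 196 198 199 198 193 194 197 198 195 194 196
  196 195 194 195 192]
 [199 195 199 197 200 198 193 196 193 195 193 192 196 192 193 195 193 194
  192 192 193 194 192]
 [194 191 193 189 194 193 194 192 195 191 193 194 188 190 192 195 195 196
  193 196 195 193 194]]
```

The pot's rim centre is (0.4448, 0.108), about 4 mm from the mat's centre. The knob is where it should be, at (0.457, 0.3385, 0.04), in both the wrist and top views. I grasp it.

Converted, 0.055 m is 0.88, 0.0493 m is 0.7888.

Emit:
{"name": "steer_hand", "arguments": {
  "increments": "0.075,0.7888,0.1296,0,0,0,0 | 0.075,0.7888,0.1296,0,0,0,0 | 0.075,0.7888,0.128,0,0,0,0 | 0.075,0,0,0.88,0,0,0 | 0.075,0,0,0.88,0,0,0 | 0.075,0,0,0.88,0,0,0 | 0.075,0,0,0.72,0,0,0 | 0.075,0,0,0.328,0,0,0 | 0.075,0,0,0,0,0,0 | 0.025,0,0,0,0,0,0",
  "force": 30
}}

```text
time: 20.18
position: [0.4575, 0.3396, 0.1915]
orientation: [0.0, 0.638, 0.77, 0.001]
contact_force: [-0.1, 0.1, 1.2]
gripper_width: 0.0585
gripper_force: 0.0
```

Emit:
{"name": "steer_hand", "arguments": {
  "increments": "0.025,0,0,0,0,0,0 | 0.025,0,0,0,0,0,0 | 0.025,0,0,0,0,0,0 | 0.025,0,0,0,0,0,0 | 0.025,0,0,0,0,0,0"
}}

```text
time: 20.8
position: [0.4573, 0.3399, 0.1919]
orientation: [0.001, 0.638, 0.77, 0.001]
contact_force: [-1.7, -1.1, 6.4]
gripper_width: 0.0307
gripper_force: 29.8
```

Careful with the scale: shifts go in shares of 62.5 mm and turns go in units of 0.1 rad. That gives: -0.04 m is -0.64, -0.03 m is -0.48.

Emit:
{"name": "steer_hand", "arguments": {
  "increments": "0.025,0,0,-0.32,0,0,0 | 0.025,0,0,-0.64,0,0,0 | 0.025,0,0,-0.64,0,0,0 | 0.025,0,0,-0.48,0,0,0 | 0.025,0,0,0,0,0,0 | 0.025,0,0,0,0,0,0"
}}

```text
time: 21.55
position: [0.4561, 0.3394, 0.3191]
orientation: [-0.0, 0.638, 0.77, -0.001]
contact_force: [-0.6, -0.8, -3.3]
gripper_width: 0.0306
gripper_force: 30.4
```

```bash
python3 - <<'E'
from h import *
w=grab("wrist","w8");sc=grab("scene","s8");s=bot.state();p=np.array(s["position"]);print(p,s["gripper_width"],s["contact_force"])
for c in blobs(w,(0,110,20),(12,255,255),800): print(c.min(0),c.max(0),circ(w,c,p[2]-.19+.007),[np.round(plane(w,q,p[2]-.182)[0]-p,4) for q in(c[c[:,0].argmin()],c[c[:,0].argmax()],c[c[:,1].argmin()])])
E
```

```text
[0.45591719 0.33928619 0.31812428] 0.03081588481213729 [-0.26443061  0.08918282 -2.69449417]
[118  94] [398 339] [0.4553 0.3391 0.1526] [array([-0.0757, -0.0043, -0.182 ]), array([ 0.0711,  0.0237, -0.182 ]), array([-0.0163,  0.0731, -0.182 ])]
```

View pics/w8.png

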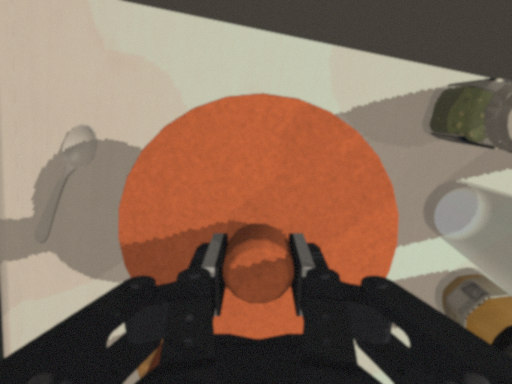

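The lid hangs level between the fingers. Its flange spans (118–398), fits to 152.6 mm across, and is centred within 1 mm of the tool. I carry it over the pot.

Emit:
{"name": "steer_hand", "arguments": {
  "increments": "0.025,-0.48,-0.1216,0,0,0,0 | 0.025,-0.72,-0.1696,0,0,0,0 | 0.025,-0.72,-0.1696,0,0,0,0 | 0.025,-0.72,-0.1696,0,0,0,0 | 0.025,-0.64,-0.144,0,0,0,0 | 0.025,-0.3248,-0.0704,0,0,0,0 | 0.025,0,0,0,0,0,0 | 0.025,0,0,0,0,0,0 | 0.025,0,0,0.32,0,0,0 | 0.025,0,0,0,0,0,0"
}}

```text
time: 22.9
position: [0.4457, 0.1093, 0.2985]
orientation: [-0.002, 0.637, 0.77, -0.001]
contact_force: [0.3, 0.3, -2.9]
gripper_width: 0.0307
gripper_force: 30.5
```

```bash
python3 - <<'E'
from h import *
w=grab("wrist");sc=grab("scene","s9");s=bot.state();p=np.array(s["position"]);print(p,s["gripper_width"],s["contact_force"])
print([(c.min(0),c.max(0),circ(w,c,p[2]-.182)) for c in blobs(w,(0,110,20),(12,255,255),800)])
cv2.imwrite("pics/s9c.png",cv2.resize(sc["im"][130:260,150:320,::-1],None,fx=4,fy=4))
E
```

```text
[0.44661297 0.10906118 0.30025093] 0.03077429830977753 [ 0.52935506 -0.50727709 -1.69973096]
[(array([118,  93], dtype=int32), array([397, 340], dtype=int32), array([0.4443, 0.1106, 0.1492]))]
```

View pics/s9c.png

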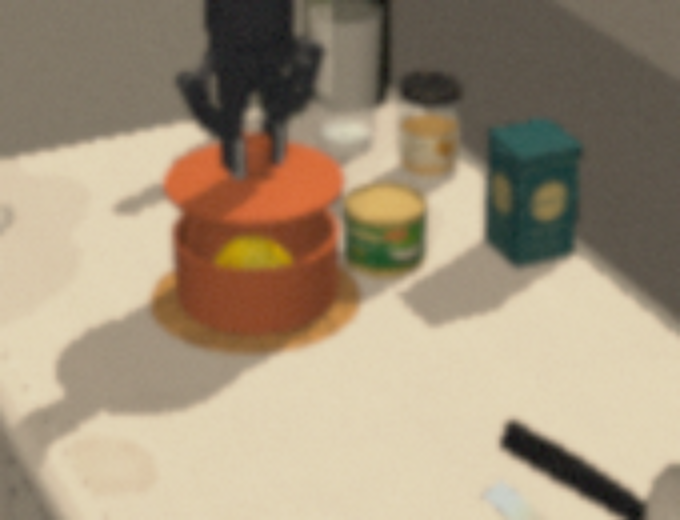

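The lid hangs level right above the pot (lid centre column 254, pot centre 257, at 4x), and the tin stands clear. I lower it slowly.

Converted, 0.004 m is 0.064, 0.003 m is 0.048.

Emit:
{"name": "steer_hand", "arguments": {
  "increments": "0.025,-0.016,0,0.192,0,0,0 | 0.025,0,0,0.192,0,0,0 | 0.025,0,0,0.112,0,0,0 | 0.025,0,0,0.064,0,0,0 | 0.025,0,0,0.048,0,0,0 | 0.025,0,0,0.032,0,0,0 | 0.025,0,0,0,0,0,0"
}}

```text
time: 23.88
position: [0.4469, 0.1074, 0.2602]
orientation: [0.0, 0.638, 0.77, 0.0]
contact_force: [-0.1, -0.1, -3.0]
gripper_width: 0.0306
gripper_force: 30.5
```

Emit:
{"name": "steer_hand", "arguments": {
  "increments": "0.025,0,0,0.032,0,0,0 | 0.025,0,0,0,0,0,0"
}}

```text
time: 24.12
position: [0.4468, 0.1075, 0.2581]
orientation: [-0.0, 0.638, 0.77, -0.0]
contact_force: [-0.3, 0.0, -2.4]
gripper_width: 0.0307
gripper_force: 30.5
```

Converted, 0.001 m is 0.016.

Emit:
{"name": "steer_hand", "arguments": {
  "increments": "0.025,0,0,0.016,0,0,0 | 0.025,0,0,0,0,0,0"
}}

```text
time: 24.38
position: [0.4468, 0.1075, 0.2572]
orientation: [-0.0, 0.638, 0.77, -0.0]
contact_force: [-0.3, -0.1, -2.9]
gripper_width: 0.0307
gripper_force: 30.5
```

Emit:
{"name": "steer_hand", "arguments": {
  "increments": "0.025,0,0,0.016,0,0,0 | 0.025,0,0,0,0,0,0"
}}

```text
time: 24.62
position: [0.447, 0.1075, 0.2569]
orientation: [-0.0, 0.638, 0.77, -0.0]
contact_force: [-4.0, -0.6, 5.5]
gripper_width: 0.0308
gripper_force: 31.2
```

Contact comes at the expected height: TCP 0.257, so the lid's origin is 65 mm up. I release slowly and retreat upward.

Converted, -0.05 m is -0.8, -0.04 m is -0.64.

Emit:
{"name": "steer_hand", "arguments": {
  "increments": "0.04,0,0,0,0,0,0 | 0.06,0,0,0,0,0,0 | 0.08,0,0,0,0,0,0 | 0.08,0,0,0,0,0,0 | 0.08,0,0,-0.32,0,0,0 | 0.08,0,0,-0.64,0,0,0 | 0.08,0,0,-0.8,0,0,0 | 0.08,-0.8,0,-0.48,0,0,0 | 0.08,-0.8,0,0,0,0,0 | 0.08,-0.8,0,0,0,0,0"
}}

```text
time: 25.88
position: [0.4749, -0.0414, 0.3969]
orientation: [0.001, 0.638, 0.77, 0.0]
contact_force: [1.4, -0.4, -0.5]
gripper_width: 0.08
gripper_force: 0.0
```

Emit:
{"name": "steer_hand", "arguments": {
  "increments": "0.08,-0.8,0,0,0,0,0 | 0.08,-0.8,0,0,0,0,0 | 0.08,-0.8,0,0,0,0,0 | 0.08,0,0,0,0,0,0 | 0.08,0,0,0,0,0,0"
}}

```text
time: 26.5
position: [0.5025, -0.187, 0.3959]
orientation: [-0.001, 0.638, 0.77, 0.0]
contact_force: [0.4, 0.2, 0.2]
gripper_width: 0.08
gripper_force: 0.0
```

```bash
python3 - <<'E'
from h import *
sc=grab("scene");tp=grab("top")
print([(c.min(0),c.max(0),circ(tp,c,.075)) for c in blobs(tp,(0,130,30),(11,255,255),300,roi=(190,200,285,290))])
print("tin",[circ(tp,c,.058) for c in blobs(tp,(18,60,120),(30,255,255),roi=(200,170,250,220))])
print("mat",[circ(tp,c,.002) for c in blobs(tp,(12,75,40),(19,255,235),60,roi=(190,200,285,290))])
cv2.imwrite("pics/fin.png",np.hstack([cv2.resize(sc["im"][150:240,160:280,::-1],None,fx=3.3,fy=3.3),cv2.resize(tp["im"][170:290,180:300,::-1],(300,297))]))
E
```

```text
[(array([205, 216], dtype=int32), array([259, 271], dtype=int32), array([0.4458, 0.1079, 0.1525]))]
tin [array([0.5767, 0.1248, 0.0755])]
mat [array([0.4446, 0.1116, 0.1836])]
```

View pics/fin.png

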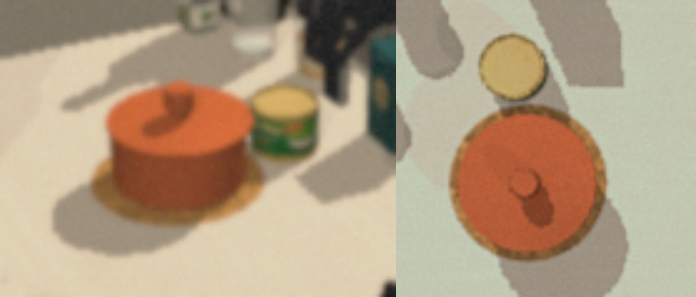

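The lid sits level on the pot and is centred within about 1–2 mm of it (lid centre near (525,183) in the right panel). The pot is in the middle of the mat and the tin, at (512,67), is clear. I hand in.

```bash
python3 -c "
from workcell import bot
print(bot.close_job())"
```

```text
the job is handed in; nothing more can be done
None
```

The job is handed in, but the verdict was not shown to me: by my last camera measurements, the tin is 133 mm from the mat's centre and clear of it, the lemon is in the pot, the pot is about 4 mm off the mat's centre, and the lid is seated level and released, at 26.5 s.

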